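# Put the spice tins back in their caddy

### The job

Put the four lidded steel spice tins back into the wooden caddy, each standing upright on the caddy floor inside the holder of its own shape and size (large round, small round, square, oblong). Keep the tins upright so that no spice spills, and leave the two open drinking tumblers standing where they are.

Things in the scene. Friction and masses are not known exactly. Their poses are not given: they have to be found in the camera images.
- tin_round_large_center (a point): Large round steel spice tin with a lid, standing, 64 mm in diameter, the whole 96 mm high: straight body with lid to 84 mm, above that a small dark knob 20 mm across and 12 mm high. Its point is on its axis half-way up, 48 mm above its underside; z points up. 
- tin_round_small_center (a point): Small round steel spice tin with a lid, standing, 42 mm in diameter, the whole 96 mm high: straight body with lid to 84 mm, above that a small dark knob 20 mm across and 12 mm high. Its point is on its axis half-way up, 48 mm above its underside; z points up. 
- tin_square_center (a point): Square steel spice tin with a lid, standing, 50 by 50 mm, the whole 96 mm high: straight body with lid to 84 mm, above that a small dark knob 20 mm across and 12 mm high. Its point is on its axis half-way up, 48 mm above its underside; z points up. x and y are square to its sides.
- tin_oblong_center (a point): Oblong steel spice tin with a lid, standing, 72 by 40 mm, the whole 96 mm high: straight body with lid to 84 mm, above that a small dark knob 20 mm across and 12 mm high. Its point is on its axis half-way up, 48 mm above its underside; z points up. x is along its 72 mm length, y across its 40 mm width.
- holder_round_large: Holder for the large round tin: round fence of bright steel, 18 mm high and 3 mm thick, open at the top, fixed on the floor of the wooden caddy (260 mm square, floor 6 mm thick, rim 22 mm high, fixed to the counter). Its origin is at its centre on the caddy floor, on which the tin's underside comes to stand. The four holders are 116 mm apart in a two by two square; which holder is in which corner changes. 82 mm across inside.
- holder_round_small: Holder for the small round tin: round fence of bright steel, 18 mm high and 3 mm thick, open at the top, fixed on the floor of the wooden caddy (260 mm square, floor 6 mm thick, rim 22 mm high, fixed to the counter). Its origin is at its centre on the caddy floor, on which the tin's underside comes to stand. The four holders are 116 mm apart in a two by two square; which holder is in which corner changes. 60 mm across inside.
- holder_square: Holder for the square tin: square fence of bright steel, 18 mm high and 3 mm thick, open at the top, fixed on the floor of the wooden caddy (260 mm square, floor 6 mm thick, rim 22 mm high, fixed to the counter). Its origin is at its centre on the caddy floor, on which the tin's underside comes to stand. The four holders are 116 mm apart in a two by two square; which holder is in which corner changes. 68 by 68 mm inside, x and y square to its sides.
- holder_oblong: Holder for the oblong tin: oblong fence of bright steel, 18 mm high and 3 mm thick, open at the top, fixed on the floor of the wooden caddy (260 mm square, floor 6 mm thick, rim 22 mm high, fixed to the counter). Its origin is at its centre on the caddy floor, on which the tin's underside comes to stand. The four holders are 116 mm apart in a two by two square; which holder is in which corner changes. 90 by 58 mm inside, x along its length.
- tumbler_large_center (a point): Large steel drinking tumbler, open and empty, no lid or knob, 64 mm across the rim, 56 mm at the foot, 90 mm high. Stays where it is. Its point is on its axis half-way up, 45 mm above its underside.
- tumbler_small_center (a point): Small steel drinking tumbler, open and empty, no lid or knob, 44 mm across the rim, 38 mm at the foot, 90 mm high. Stays where it is. Its point is on its axis half-way up, 45 mm above its underside.
Not all that is in view belongs to the job. Leave any purple or yellow look-alike of the part that bears tin_round_small_center alone.

How it is judged:
By the outcome, as a careful person would: the job done as asked, in the order asked, and still so for the second after the job is handed in, with the robot touching nothing.
It also fails if it takes over 120 s, if anything falls off the work surface, if the arm or the gripper's body presses on something with over 40 N, if the wrist force passes 120 N, or if a joint passes its speed limit or range.

### The arm

A 6-joint arm with a two-finger parallel gripper is mounted at the origin on the work surface. World frame = base frame: x ahead of the robot, y to its left, z up, the work surface at z = 0. Lengths are in mm, angles in rad, forces in N, time in s.
With the tool pointing down it reaches from about 275 to 825 mm from the base axis. Payload 4.9 kg.
Tool frame: the origin (TCP) lies at the centre of the arm's flange, where the gripper is bolted on; the fingertips stand 173 mm ahead of it and the grasp point (between the pads) lies 155 mm ahead of it; x points along the fingers, y is the direction in which the jaws open and shut, and the axes are right-handed (so a half turn about x gives the same grasp; the last joint's range is limited). The gripper opens to 85 mm and grips with 20 to 120 N. Pads are 22 mm wide; open, the fingers measure 114 mm over their backs; the gripper's body (76 mm by 85 mm) begins 54 mm behind the grasp point. The pads swing forward as they close: fully open they stand 13 mm farther back than shut.
Start: joints at [-1.352, 0.326, -0.193, 1.052, 0, 1.437], TCP at [190.052, -516.139, 404.681] pointing down, gripper open.
Joint ranges: [-2.65, 2.65], [-0.97, 1.79], [-1.3, 1.35], [-1.93, 2.1], [-1.47, 1.37], [-3.14, 3.14]. Speed limits (rad/s): [2.57, 2.57, 3.14, 3.14, 3.14, 3.14].

### API

Orientations are given as a unit quaternion [x, y, z, w].
In Python, from workcell import ctrl, cams gives the robot as it stands. The module is installed in compiled form; this text tells all that it offers.
- The arm moves only by the tool jog_arm, never from a script. Its arguments are lists of equal length, an entry for each row: "delta_rot": the turn, a rotation vector about the tool's x, y, z in rad, a list of three; "dp": the shift along the tool's x, y, z in mm, a list of three; "jaw": the opening, from -1 (shut) to 1 (fully open). In form: {"delta_rot": [[ax, ay, az], ...], "dp": [[tx, ty, tz], ...], "jaw": [jaw, ...]}. A call has 1 to 5 rows; each row shifts and turns the commanded pose from where the row before left it, along the tool's axes as they then stand; what a row does not reach is not made up. A row lasts 1/10 s, in which the tool goes at most 50 mm and 8.59 degrees, less where a joint would pass 70% of its speed; a pose out of reach is approached as far as the arm can. A call with a gripper value outside its range is refused whole. The fingers move at their own pace and stop on an object; "force" is the grip in N (left out, the last holds). Time passes only in rows, so rows that do not move let the fingers close. It gives the time, the measured TCP pose, the force and the opening at its end, in the units of the state.
- ctrl.sense(): the state, without advancing time (a new reading comes with each control period).
- cams.get_image(name): name is "side" or "top" or "wrist"; returns a dict with "img" (384x512x3 uint8, blue, green, red), "K" (3x3 intrinsics, pixels), "k1" (the pictures are not rectified: a ray, as slopes to the right and down, at radius r is drawn at 1 + k1 r^2 times it, then the intrinsics apply), "eye" and "orientation" of the camera in the world; the wrist camera has in their place "T_tool_cam" (4x4, takes a point from camera to tool coordinates, whose origin is the TCP and whose axes are the tool frame's). Camera axes: x right, y down, z forward; pixel columns grow to the right and rows downward; lengths in mm; the calibration is good to about 2 mm. A picture is of the moment at which its call begins: read the wrist's pose just before it. There is no depth.
- ctrl.finish_job(): hands the job in, once; it reports no verdict.
The state is a dict: "clock": time; "joints": joint angles; "dq": joint speeds; "tau": joint torques, N m; "eef_pos": TCP position; "orientation": TCP orientation; "contact_force": force on the tool from outside, world axes, zero at the start; "ft_torque": the same for the moment, N m; "grip_width": finger opening in mm.
Only numpy, scipy, OpenCV 4.12 (cv2) and the standard library are available. Lean on these libraries where they do the work, as an engineer would, in place of code of your own. Each camera call takes 0.05 s, during which the arm holds its last target. There are 200 camera calls.

## Working session

There is one attempt and no reset: what is moved stays moved. The work goes in short steps, Python scripts to look and compute and a tool call to move; the robot and the scene stay as the last step left them, time stands still between calls to the robot, and variables do not carry over. Pictures are saved under pics/ and viewed, about 12 in all and at most 16, crops included, and the job is handed in when it is done.

Besides the shell and the picture viewer there is one more tool, called after ">>>" in YAML: its name, and indented under it one key for each argument. jog_arm: Moves the arm, as the interface text tells. Its arguments: {"type":"object","properties":{"delta_rot":{"type":"array"},"dp":{"type":"array"},"jaw":{"type":"array"},"force":{"type":"number"}},"required":["delta_rot","dp","jaw"]}

```bash
mkdir -p pics; cat > h.py <<'E'
import numpy as np,cv2
from scipy.spatial.transform import Rotation as R
from workcell import ctrl,cams
def grab(n,save=None):
    s=ctrl.sense(); d=cams.get_image(n)
    if n=='wrist':
        T=np.eye(4);T[:3,:3]=R.from_quat(s['orientation']).as_matrix();T[:3,3]=s['eef_pos']
        M=T@np.array(d['T_tool_cam']); d['Rm']=M[:3,:3]; d['e']=M[:3,3]
    else:
        d['Rm']=R.from_quat(d['orientation']).as_matrix(); d['e']=np.array(d['eye'])
    if save: cv2.imwrite('pics/'+save+'.png',d['img'])
    return d
def cast(d,uv,z):
    uv=np.atleast_2d(np.array(uv,float)); K=np.array(d['K']);k=d['k1']
    p=cv2.undistortPoints(uv[:,None],K,np.array([k,0,0,0.]))[:,0]
    r=np.c_[p,np.ones(len(p))]@d['Rm'].T
    return (d['e']+r*((z-d['e'][2])/r[:,2])[:,None])[:,:2]
def proj(d,P):
    P=(np.atleast_2d(P)-d['e'])@d['Rm']; q=P[:,:2]/P[:,2:]
    q=q*(1+d['k1']*(q**2).sum(1))[:,None]; K=np.array(d['K'])
    return q*[K[0,0],K[1,1]]+K[:2,2]
E
python3 - <<'E'
from h import *
s=ctrl.sense();print(s)
for n in('top','side','wrist'):
    d=grab(n,n+'0');print(n,d['K'],d['k1'],d['e'],d['Rm'].round(3))
    cv2.imwrite('pics/'+n+'0b.png',cv2.resize(d['img'],(800,600),interpolation=cv2.INTER_CUBIC))
E
```

```text
{'clock': 0.0, 'joints': array([-1.35221213e+00,  3.26955463e-01, -1.93585241e-01,  1.05201517e+00,
        1.05947763e-05,  1.43658953e+00]), 'dq': array([ 1.62779533e-03,  3.96562019e-04,  5.41331184e-04, -8.69732667e-04,
        1.29808583e-03, -5.68180575e-05]), 'tau': array([ 1.27103584e-03, -4.43398690e+01,  2.62441868e+01,  1.56488648e-02,
       -1.39843119e-04, -3.47119411e-06]), 'eef_pos': array([ 189.98078194, -515.84075977,  403.89475855]), 'orientation': array([-0.69611157, -0.12470626,  0.69615656, -0.12346287]), 'contact_force': array([-0.44890814, -0.77300476,  0.78782982]), 'ft_torque': array([ 0.00494323, -0.00598864, -0.06095118]), 'grip_width': 85.19743120113807}
top [[420.62971659   0.         246.80978858]
 [  0.         420.62971659 189.62093261]
 [  0.           0.           1.        ]] -0.09870480415740014 [ 458.44176524  -32.30197294 1046.32047085] [[-0.014 -0.995  0.099]
 [-1.     0.014 -0.002]
 [ 0.001 -0.099 -0.995]]
side [[349.29908979   0.         258.83624212]
 [  0.         349.29908979 196.09334225]
 [  0.           0.           1.        ]] 0.0075792874952325135 [367.37654264 597.1941533  444.4416677 ] [[-0.967 -0.132  0.219]
 [-0.256  0.469 -0.845]
 [ 0.009 -0.873 -0.487]]
wrist [[296.44608356   0.         255.64562424]
 [  0.         296.44608356 189.21768774]
 [  0.           0.           1.        ]] -0.06863648018008754 [ 256.56570365 -491.55059661  372.61335163] [[ 0.346 -0.902 -0.259]
 [-0.938 -0.333 -0.095]
 [-0.     0.276 -0.961]]
```

View pics/top0b.png

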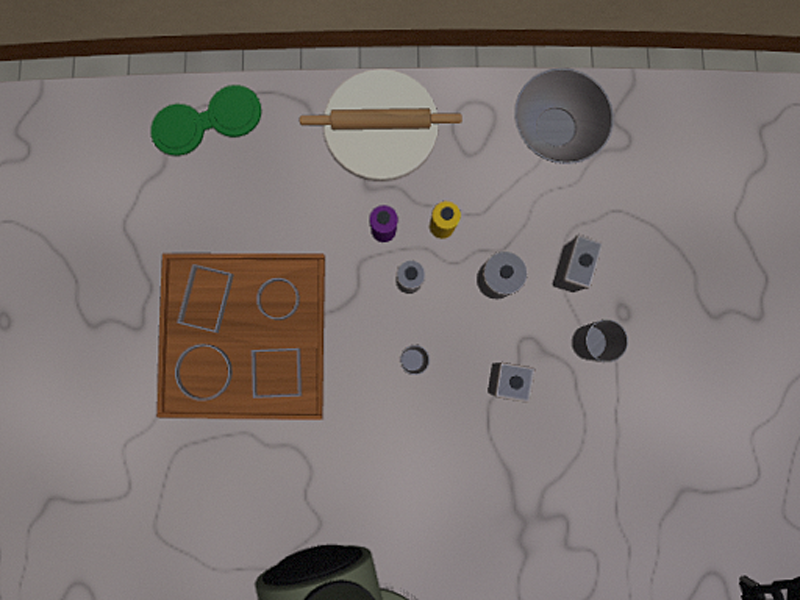

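View pics/side0b.png

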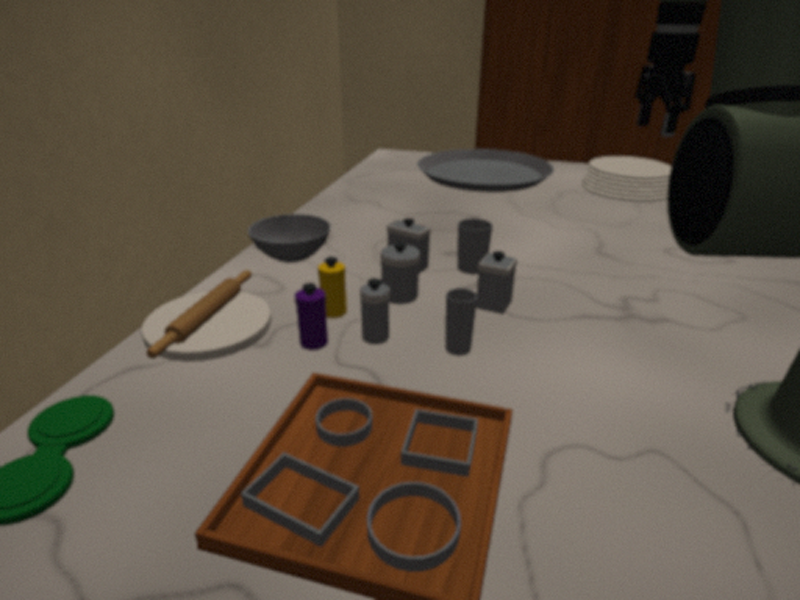

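The top view shows all parts. The tin knobs, in the 800x600 view, are at small round (411,273), large round (507,271), oblong (587,260) and square (516,382). The holders are oblong (206,298), small round (278,299), large round (203,372) and square (276,373). The tumblers are at (600,341) and (414,359).

```bash
cat > m.py <<'E'
from h import *
d=grab('top'); im=d['img']; g=im.max(2).astype(int); hsv=cv2.cvtColor(im,cv2.COLOR_BGR2HSV)
vis=cv2.resize(im[120:280,90:410],None,fx=2.4,fy=2.4,interpolation=cv2.INTER_CUBIC)
print('tins')
for n,c in dict(small=(411,273),large=(507,271),oblong=(587,260),square=(516,382)).items():
    c=np.array(c)*.64; yy,xx=np.mgrid[:384,:512]
    m=(np.hypot(xx-c[0],yy-c[1])<8)&(g<65)
    w=(65-g[m]); u=np.array([(xx[m]*w).sum(),(yy[m]*w).sum()])/w.sum()
    print(n,'px',u.round(1),m.sum(),'knob xy',cast(d,u,94).round(1))
    # lid: fill bright region + knob
    t=((g>95)&(hsv[...,1]<60)).astype(np.uint8)
    x0,y0=u.astype(int); print(g[y0-12:y0+13:2,x0-14:x0+15:2] if n in('oblong','square') else '')
print('holders')
a=((hsv[...,1]<90)).astype(np.uint8)
a[:, :103]=0;a[:,206:]=0;a[:165]=0;a[265:]=0
nl,lab,st,ce=cv2.connectedComponentsWithStats(a,connectivity=8)
for i in range(1,nl):
    if st[i,4]<40: continue
    p=np.argwhere(lab==i)[:,::-1]; q=cast(d,p,24).astype(np.float32)
    print(st[i],cv2.minAreaRect(q))
E
python3 m.py
```

```text
tins
small px [262.9 174.7] 52 knob xy [[587.1 -71.8]]

large px [323.5 173.8] 57 knob xy [[ 587.2 -210.9]]

oblong px [374.4 166.2] 55 knob xy [[ 603.6 -330. ]]
[[136 136 109  38  85 113 106 103 106 121 125 140 134 140 138]
 [131  72  36  44 122 108 110 111 106 104 101 101 126 140 137]
 [ 78  35  41  48 116 108 106 104 106 106 104 104 137 140 138]
 [ 34  37  39  76 116 104 107 109 108 109 109 110 142 138 140]
 [ 37  36  42 105 112 108  94  70  81 115 109 117 142 138 139]
 [ 38  43  48 128 110 100  44  45  52  57 112 131 140 141 138]
 [ 39  43  64 113 108  69  48  48  49  39 109 143 139 137 138]
 [ 41  42  93 111 109 101  41  47  48  50 109 139 139 137 139]
 [ 42  47 120 106 106 109 104  63  57 106 130 141 141 139 140]
 [ 40  57 118 109 108 107 109 109 109 108 142 142 140 138 138]
 [ 39  88 119 106 106 110 108 108 110 107 132 141 140 138 139]
 [ 42 117 108 110 108 110 111 110 109 113 133 140 140 138 139]
 [ 45 138 119 111 109 109 112 109 110 147 144 140 138 138 140]]
square px [329.6 244. ] 58 knob xy [[ 427.2 -219.8]]
[[ 91  60  58 138 111 115 143 137 121 134 140 141 138 140 138]
 [
[... 553 characters left out ...]
39 139 140]
 [ 49  97 119 120 112 113 112 114 117 114 114 116 148 140 137]
 [125 116 109 132 132 134 132 125 120 115 112 120 133 139 140]
 [124 137 140 141 142 142 137 122 123 139 127 134 139 139 140]]
holders
[113 169  37  44 334] ((562.3944702148438, 250.48837280273438), (69.84201049804688, 96.64373016357422), 75.6244888305664)
[164 178  28  27 174] ((560.015869140625, 135.69058227539062), (66.65687561035156, 63.91745376586914), 44.56636047363281)
[112 220  37  37 255] ((446.70770263671875, 252.66229248046875), (87.83809661865234, 88.7913818359375), 26.99895477294922)
[161 223  32  32 257] ((443.85150146484375, 137.455322265625), (74.92220306396484, 75.62281036376953), 0.09605886042118073)
```

```bash
cat > e.py <<'E'
from h import *
d=grab('top'); g=d['img'].max(2).astype(float)
for n,u,dx,rows in (('oblong',(374,166),30,range(155,180)),('square',(330,244),25,range(235,253))):
    P=[]
    for y in rows:
        r=g[y,u[0]-dx:u[0]-3]; i=[k for k in range(len(r)-1) if r[k]<75<=r[k+1]]
        if i: k=i[-1]; P.append((u[0]-dx+k+(75-r[k])/(r[k+1]-r[k]),y))
    q=cast(d,P,84).astype(np.float32)
    v=cv2.fitLine(q,cv2.DIST_HUBER,0,.01,.01).ravel()
    p=cast(d,np.array(u,float),94)[0]
    print(n,'edge angle deg',np.degrees(np.arctan2(v[1],v[0])),'perp dist knob',(-(v[1]))*(p[0]-v[2])+v[0]*(p[1]-v[3]),len(P))
for n,c in dict(purple=(384,217),yellow=(447,213)).items(): print(n,cast(d,np.array(c)*.64,94))
for n,c in dict(tl=(600,340),ts=(414,359)).items(): print(n,cast(d,np.array(c)*.64,60))
s=ctrl.sense(); print(R.from_quat(s['orientation']).as_matrix().round(3), s['eef_pos'])
E
python3 e.py
```

```text
oblong edge angle deg -18.975315 perp dist knob -19.69856300885742 25
square edge angle deg -10.763193 perp dist knob -25.46079085042022 18
purple [[670.9722093  -33.76379678]]
yellow [[ 675.81664306 -126.98908939]]
tl [[ 485.61294453 -358.50475076]]
ts [[461.88477383 -75.69111955]]
[[-0.     0.345 -0.938]
 [ 0.001 -0.938 -0.345]
 [-1.    -0.001 -0.   ]] [ 190.00065135 -516.0103518   404.32273258]
```

>>> jog_arm:
  delta_rot:
    - [-0.13, 0, 0]
    - [-0.13, 0, 0]
    - [-0.13, 0, 0]
    - [-0.13, 0, 0]
    - [-0.13, 0, 0]
  dp:
    - [2.7, 0, 0]
    - [2.7, 0, 0]
    - [2.7, 0, 0]
    - [2.7, 0, 0]
    - [2.7, 0, 0]
  jaw: [1, 1, 1, 1, 1]
  force: 40

```text
clock: 0.75
eef_pos: [190.1, -516.1, 390.9]
orientation: [0.619, 0.342, -0.619, 0.341]
contact_force: [-0.2, -0.4, -0.2]
grip_width: 85.4
```

>>> jog_arm:
  delta_rot:
    - [-0.13, 0, 0]
    - [-0.13, 0, 0]
    - [-0.13, 0, 0]
    - [-0.13, 0, 0]
    - [-0.13, 0, 0]
  dp:
    - [2.7, 0, 0]
    - [2.7, 0, 0]
    - [2.7, 0, 0]
    - [2.7, 0, 0]
    - [2.7, 0, 0]
  jaw: [1, 1, 1, 1, 1]

```text
clock: 1.25
eef_pos: [190.0, -516.1, 377.4]
orientation: [0.478, 0.521, -0.478, 0.521]
contact_force: [-0.1, 0.5, 0.1]
grip_width: 85.3
```

>>> jog_arm:
  delta_rot:
    - [-0.13, 0, 0]
    - [-0.13, 0, 0]
    - [-0.13, 0, 0]
    - [-0.13, 0, 0]
    - [-0.13, 0, 0]
  dp:
    - [2.7, 0, 0]
    - [2.7, 0, 0]
    - [2.7, 0, 0]
    - [2.7, 0, 0]
    - [2.7, 0, 0]
  jaw: [1, 1, 1, 1, 1]

```text
clock: 1.75
eef_pos: [190.0, -516.1, 363.9]
orientation: [0.286, 0.647, -0.286, 0.647]
contact_force: [-0.5, 0.3, -0.5]
grip_width: 85.7
```

>>> jog_arm:
  delta_rot:
    - [-0.13, 0, 0]
    - [-0.13, 0, 0]
    - [-0.13, 0, 0]
    - [-0.13, 0, 0]
    - [-0.13, 0, 0]
  dp:
    - [2.7, 0, 0]
    - [2.7, 0, 0]
    - [2.7, 0, 0]
    - [2.7, 0, 0]
    - [2.7, 0, 0]
  jaw: [1, 1, 1, 1, 1]

```text
clock: 2.25
eef_pos: [190.0, -516.1, 350.5]
orientation: [0.065, 0.704, -0.065, 0.704]
contact_force: [-0.2, 0.2, -0.1]
grip_width: 85.2
```

```bash
cat > go.py <<'E'
# usage: go.py x y z yawdeg -> tool-frame shift (before any turn) and turn about tool x, current -> target
import sys; from h import *
t=list(map(float,sys.argv[1:])); s=ctrl.sense(); M=R.from_quat(s['orientation']).as_matrix()
yaw=np.degrees(np.arctan2(M[1,1],M[0,1])); 
print('t',round(s['clock'],2),'pos',s['eef_pos'].round(1),'yaw',round(yaw,2),'grip',round(s['grip_width'],1),'F',s['contact_force'].round(1),'tilt',M[2].round(4),'j6',s['joints'][5].round(2))
if t:
    y=t[3] if len(t)>3 else yaw
    c,sn=np.cos(np.radians(yaw)),np.sin(np.radians(yaw)); dx,dy,dz=np.array(t[:3])-s['eef_pos']
    print('dp',np.round([-dz,c*dx+sn*dy,sn*dx-c*dy],1),'rotx',round(-np.radians(y-yaw),4))
E
python3 go.py 427.2 -219.8 350 79.24
```

```text
t 2.25 pos [ 190.  -516.1  350.5] yaw 79.49 grip 85.2 F [-0.2  0.2 -0.1] tilt [-1.e+00  2.e-04 -1.e-04] j6 -1.17
dp [  0.5 334.6 179.1] rotx 0.0044
```

>>> jog_arm:
  delta_rot:
    - [0, 0, 0]
    - [0, 0, 0]
    - [0, 0, 0]
    - [0, 0, 0]
    - [0, 0, 0]
  dp:
    - [0, 37, 20]
    - [0, 37, 20]
    - [0, 37, 20]
    - [0, 37, 20]
    - [0, 37, 20]
  jaw: [1, 1, 1, 1, 1]

```text
clock: 2.75
eef_pos: [323.7, -351.8, 350.7]
orientation: [0.067, 0.704, -0.067, 0.704]
contact_force: [1.0, 0.4, 0.0]
grip_width: 85.5
```

>>> jog_arm:
  delta_rot:
    - [0, 0, 0]
    - [0, 0, 0]
    - [0, 0, 0]
    - [0, 0, 0]
    - [0, 0, 0]
  dp:
    - [0, 37, 20]
    - [0, 37, 20]
    - [0, 37, 20]
    - [0, 38.6, 19.1]
    - [0, 0, 0]
  jaw: [1, 1, 1, 1, 1]

```text
clock: 3.25
eef_pos: [430.8, -217.6, 350.7]
orientation: [0.065, 0.704, -0.064, 0.704]
contact_force: [-1.5, -0.8, -0.3]
grip_width: 85.5
```

```bash
python3 go.py 427.2 -219.8 210 79.24
python3 -c "
from h import *
d=grab('wrist','w1');print(proj(d,[[427,-220,96],[427,-220,84]]))"
```

```text
t 3.25 pos [ 430.8 -217.6  350.7] yaw 79.58 grip 85.5 F [-1.5 -0.8 -0.3] tilt [-1.0e+00  1.5e-03  7.0e-04] j6 -0.44
dp [140.7  -2.8  -3.1] rotx 0.006
[[251.36314139 191.1480181 ]
 [251.5522398  186.98623044]]
```

View pics/w1.png

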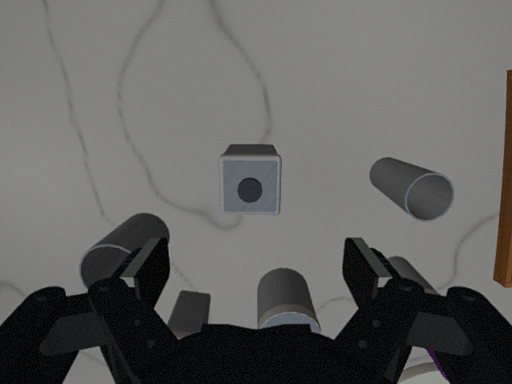

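The wrist view shows the square tin upright and aligned with the jaws. Its knob is at (250,189), against a predicted (251,191).

```bash
python3 go.py 427.2 -219.8 210 79.24
```

```text
t 3.3 pos [ 429.8 -219.2  350.7] yaw 79.46 grip 85.5 F [-0.3 -1.  -0.3] tilt [-1.e+00  0.e+00 -1.e-04] j6 -0.44
dp [140.7  -1.1  -2.5] rotx 0.0039
```

>>> jog_arm:
  delta_rot:
    - [0, 0, 0]
    - [0, 0, 0]
    - [0, 0, 0]
    - [0, 0, 0]
    - [0, 0, 0]
  dp:
    - [0, 0, 0]
    - [35, 0, 0]
    - [35, 0, 0]
    - [35, 0, 0]
    - [35, 0, 0]
  jaw: [1, 1, 1, 1, 1]

```text
clock: 3.8
eef_pos: [427.9, -222.6, 209.7]
orientation: [0.067, 0.704, -0.068, 0.704]
contact_force: [0.4, -0.7, -0.5]
grip_width: 85.5
```

>>> jog_arm:
  delta_rot:
    - [0, 0, 0]
    - [0, 0, 0]
    - [0, 0, 0]
    - [0, 0, 0]
    - [0, 0, 0]
  dp:
    - [0, 0, 0]
    - [0, 0, 0]
    - [0, 0, 0]
    - [0, 0, 0]
    - [0, 0, 0]
  jaw: [1, 0, -0.3, -0.6, -1]

```text
clock: 4.3
eef_pos: [429.7, -221.9, 212.7]
orientation: [0.066, 0.703, -0.068, 0.705]
contact_force: [0.4, -0.3, 8.0]
grip_width: 49.4
```

>>> jog_arm:
  delta_rot:
    - [0, 0, 0]
    - [0, 0, 0]
    - [0, 0, 0]
    - [0, 0, 0]
    - [0, 0, 0]
  dp:
    - [0, 0, 0]
    - [0, 0, 0]
    - [0, 0, 0]
    - [0, 0, 0]
    - [0, 0, 0]
  jaw: [-1, -1, -1, -1, -1]

```text
clock: 4.8
eef_pos: [429.7, -221.9, 212.6]
orientation: [0.066, 0.703, -0.068, 0.705]
contact_force: [-0.5, -0.5, 8.2]
grip_width: 49.5
```

```bash
python3 go.py 443.9 137.5 350 90
```

```text
t 4.8 pos [ 429.7 -221.9  212.6] yaw 79.18 grip 49.5 F [-0.5 -0.5  8.2] tilt [-1.     -0.0023  0.0035] j6 -0.44
dp [-137.4  355.6  -53.5] rotx -0.1889
```

>>> jog_arm:
  delta_rot:
    - [0, 0, 0]
    - [0, 0, 0]
    - [0, 0, 0]
    - [0, 0, 0]
    - [0, 0, 0]
  dp:
    - [-15, 0, 0]
    - [-35, 0, 0]
    - [-35, 0, 0]
    - [-35, 0, 0]
    - [-20, 0, 0]
  jaw: [-1, -1, -1, -1, -1]

```text
clock: 5.3
eef_pos: [429.1, -221.2, 354.0]
orientation: [0.066, 0.703, -0.067, 0.705]
contact_force: [1.0, 0.2, -4.3]
grip_width: 49.6
```

>>> jog_arm:
  delta_rot:
    - [-0.038, 0, 0]
    - [-0.038, 0, 0]
    - [-0.038, 0, 0]
    - [-0.038, 0, 0]
    - [-0.037, 0, 0]
  dp:
    - [0, 0, 0]
    - [0, 0, 0]
    - [0, 0, 0]
    - [0, 0, 0]
    - [0, 0, 0]
  jaw: [-1, -1, -1, -1, -1]

```text
clock: 5.8
eef_pos: [428.5, -220.8, 351.2]
orientation: [-0.001, 0.707, 0.001, 0.707]
contact_force: [-1.1, -0.4, -2.6]
grip_width: 49.4
```

```bash
python3 go.py 443.9 137.5 350 90
```

```text
t 5.8 pos [ 428.5 -220.8  351.2] yaw 90.11 grip 49.4 F [-1.1 -0.4 -2.6] tilt [-1.e+00 -1.e-04  2.e-04] j6 -0.63
dp [  1.2 358.2  16.1] rotx 0.002
```

>>> jog_arm:
  delta_rot:
    - [0, 0, 0]
    - [0, 0, 0]
    - [0, 0, 0]
    - [0, 0, 0]
    - [0, 0, 0]
  dp:
    - [0, 20, 1.5]
    - [0, 40, 1.5]
    - [0, 40, 1.5]
    - [0, 40, 1.5]
    - [0, 40, 1.5]
  jaw: [-1, -1, -1, -1, -1]

```text
clock: 6.3
eef_pos: [435.7, -39.6, 351.2]
orientation: [0.0, 0.707, -0.0, 0.707]
contact_force: [0.8, -0.1, -2.3]
grip_width: 49.4
```

>>> jog_arm:
  delta_rot:
    - [0, 0, 0]
    - [0, 0, 0]
    - [0, 0, 0]
    - [0, 0, 0]
    - [0, 0, 0]
  dp:
    - [0, 40, 1.5]
    - [0, 40, 1.5]
    - [0, 40, 1.5]
    - [0, 38, 2.5]
    - [0, 20, 1.5]
  jaw: [-1, -1, -1, -1, -1]

```text
clock: 6.8
eef_pos: [444.1, 139.5, 351.3]
orientation: [-0.001, 0.707, 0.001, 0.707]
contact_force: [-0.8, -0.1, -2.5]
grip_width: 49.6
```

>>> jog_arm:
  delta_rot:
    - [0, 0, 0]
    - [0, 0, 0]
  dp:
    - [0, 0, 0]
    - [0, 0, 0]
  jaw: [-1, -1]

```text
clock: 7.0
eef_pos: [444.3, 137.1, 350.9]
orientation: [-0.001, 0.707, 0.0, 0.707]
contact_force: [-0.3, -0.5, -1.3]
grip_width: 49.6
```

```bash
python3 go.py 443.9 137.5 217 90; python3 -c "
from h import *
d=grab('wrist','w2');print(proj(d,[[443.9,137.5,24],[443.9,137.5,96+138]]))"
```

```text
t 7.0 pos [444.3 137.1 350.9] yaw 90.09 grip 49.6 F [-0.3 -0.5 -1.3] tilt [-1.e+00 -6.e-04 -0.e+00] j6 0.14
dp [133.9   0.4  -0.4] rotx 0.0016
[[256.4808404  173.92381701]
 [257.19946741 313.06549418]]
```

View pics/w2.png

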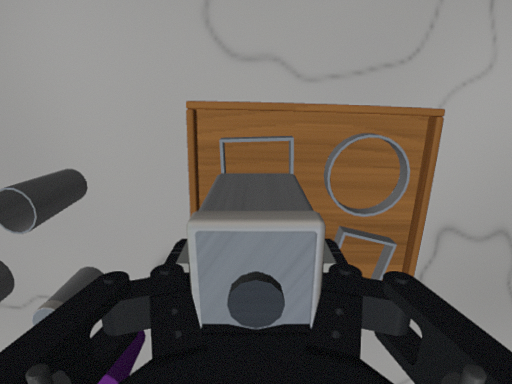

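The wrist view shows the square tin held straight. Its knob at (256,299) means the tin sits about 3 mm toward -x in the grasp. The square holder's column is centred at 257, so I shift +2.5 mm in x and lower.

>>> jog_arm:
  delta_rot:
    - [0, 0, 0]
    - [0, 0, 0]
    - [0, 0, 0]
    - [0, 0, 0]
    - [0, 0, 0]
  dp:
    - [20, 0, 2.5]
    - [35, 0, 0]
    - [35, 0, 0]
    - [25, 0, 0]
    - [10, 0, 0]
  jaw: [-1, -1, -1, -1, -1]

```text
clock: 7.55
eef_pos: [446.1, 135.6, 223.7]
orientation: [0.0, 0.708, -0.001, 0.706]
contact_force: [-0.9, -0.3, -2.3]
grip_width: 49.5
```

>>> jog_arm:
  delta_rot:
    - [0, 0, 0]
    - [0, 0, 0]
    - [0, 0, 0]
  dp:
    - [6, 0, 0]
    - [0, 0, 0]
    - [0, 0, 0]
  jaw: [-1, -1, -1]

```text
clock: 7.85
eef_pos: [447.9, 136.8, 220.7]
orientation: [0.0, 0.706, 0.0, 0.708]
contact_force: [0.4, -0.0, -2.7]
grip_width: 49.5
```

```bash
python3 go.py 446.5 137.5 218.6 90
```

```text
t 7.85 pos [447.9 136.8 220.7] yaw 89.99 grip 49.5 F [ 0.4 -0.  -2.7] tilt [-1.0e+00  2.0e-04  1.9e-03] j6 0.14
dp [ 2.1  0.7 -1.4] rotx -0.0002
```

>>> jog_arm:
  delta_rot:
    - [0, 0, 0]
    - [0, 0, 0]
    - [0, 0, 0]
    - [0, 0, 0]
    - [0, 0, 0]
  dp:
    - [1, 0, 0]
    - [1, 0, 0]
    - [0, 0, 0]
    - [0, 0, 0]
    - [0, 0, 0]
  jaw: [-1, -1, -1, 0.3, 1]

```text
clock: 8.35
eef_pos: [447.4, 137.0, 218.0]
orientation: [-0.0, 0.707, 0.0, 0.707]
contact_force: [-0.5, -0.1, -0.1]
grip_width: 68.3
```

>>> jog_arm:
  delta_rot:
    - [0, 0, 0]
    - [0, 0, 0]
    - [0, 0, 0]
    - [0, 0, 0]
    - [0, 0, 0]
  dp:
    - [0, 0, 0]
    - [0, 0, 0]
    - [0, 0, 0]
    - [-20, 0, 0]
    - [-40, 0, 0]
  jaw: [1, 1, 1, 1, 1]

```text
clock: 8.85
eef_pos: [445.7, 136.6, 276.0]
orientation: [-0.0, 0.709, -0.0, 0.705]
contact_force: [0.4, 0.5, 0.5]
grip_width: 85.2
```

>>> jog_arm:
  delta_rot:
    - [0, 0, 0]
    - [0, 0, 0]
    - [0, 0, 0]
    - [0, 0, 0]
  dp:
    - [-40, 0, 0]
    - [-30, 0, 0]
    - [0, 0, 0]
    - [0, 0, 0]
  jaw: [1, 1, 1, 1]

```text
clock: 9.25
eef_pos: [447.3, 136.9, 348.1]
orientation: [0.0, 0.707, 0.0, 0.708]
contact_force: [-0.7, -0.4, -0.5]
grip_width: 85.6
```

```bash
python3 go.py 587.1 -71.8 350 90;  python3 -c "
from h import *
d=grab('wrist','w3');print(proj(d,[[443.9,137.5,102],[446.9,137.5,102],[443.9,137.5,24]]))"
```

```text
t 9.25 pos [447.3 136.9 348.1] yaw 90.01 grip 85.6 F [-0.7 -0.4 -0.5] tilt [-1.0e+00  2.0e-04  1.6e-03] j6 0.14
dp [  -1.9 -208.8  139.7] rotx 0.0002
[[256.60958997 193.9835421 ]
 [256.60271209 197.75092244]
 [256.42047137 171.13411328]]
```

View pics/w3.png

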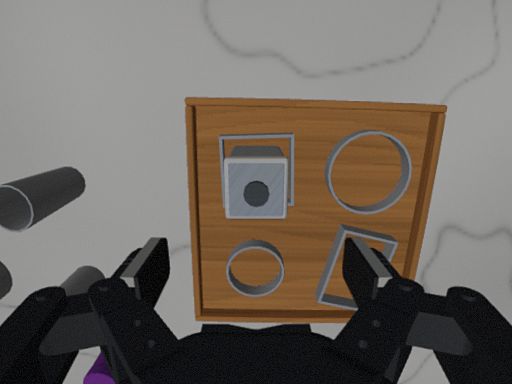

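The square tin stands in its holder, with the knob at (256,193), where a centred tin would show (257,194). Next is the small round tin.

>>> jog_arm:
  delta_rot:
    - [0, 0, 0]
    - [0, 0, 0]
    - [0, 0, 0]
    - [0, 0, 0]
    - [0, 0, 0]
  dp:
    - [0, -35, 23]
    - [-1, -35, 23]
    - [-1, -35, 23]
    - [0, -35, 23]
    - [0, -35, 23]
  jaw: [1, 1, 1, 1, 1]

```text
clock: 9.8
eef_pos: [562.3, -39.5, 347.6]
orientation: [0.0, 0.708, 0.0, 0.706]
contact_force: [0.2, -0.0, 0.3]
grip_width: 85.5
```

>>> jog_arm:
  delta_rot:
    - [0, 0, 0]
    - [0, 0, 0]
    - [0, 0, 0]
    - [0, 0, 0]
    - [0, 0, 0]
  dp:
    - [0, -24, 15]
    - [0, -9.8, 9.7]
    - [0, 0, 0]
    - [0, 0, 0]
    - [0, 0, 0]
  jaw: [1, 1, 1, 1, 1]

```text
clock: 10.3
eef_pos: [586.1, -70.9, 348.8]
orientation: [-0.0, 0.708, 0.001, 0.706]
contact_force: [0.1, 0.5, 0.5]
grip_width: 85.5
```

```bash
python3 go.py 587.1 -71.8 210 90;  python3 -c "
from h import *
d=grab('wrist','w4');print(proj(d,[[587.1,-71.8,96],[590.1,-71.8,96]]))
g=d['img'].max(2); cv2.imwrite('pics/w4c.png',cv2.resize(d['img'][120:260,170:340],None,fx=2,fy=2))"; python3 go.py
```

```text
t 10.3 pos [586.1 -70.9 348.8] yaw 90.07 grip 85.5 F [0.1 0.5 0.5] tilt [-1.0e+00  7.0e-04 -2.1e-03] j6 -0.25
dp [138.8  -0.9   1. ] rotx 0.0011
[[254.61647959 197.97148329]
 [254.61362319 201.60026157]]
t 10.35 pos [586.2 -70.9 349.1] yaw 90.08 grip 85.1 F [0.  0.  0.5] tilt [-1.0e+00  5.0e-04 -1.5e-03] j6 -0.25
```

View pics/w4c.png

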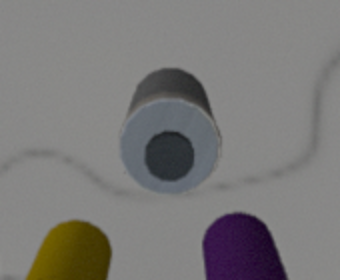

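The crop shows the small steel tin, with its knob at full-image (255,197.5) against a predicted (254.6,198). The yellow and purple ones are behind it and clear of the jaws.

>>> jog_arm:
  delta_rot:
    - [0, 0, 0]
    - [0, 0, 0]
    - [0, 0, 0]
    - [0, 0, 0]
    - [0, 0, 0]
  dp:
    - [30, -1, 1]
    - [40, 0, 0]
    - [40, 0, 0]
    - [28, 0, 0]
    - [0, 0, 0]
  jaw: [1, 1, 1, 1, 1]

```text
clock: 10.85
eef_pos: [585.3, -71.4, 208.0]
orientation: [0.0, 0.71, 0.001, 0.704]
contact_force: [-0.8, 0.1, 0.4]
grip_width: 85.5
```

>>> jog_arm:
  delta_rot:
    - [0, 0, 0]
    - [0, 0, 0]
    - [0, 0, 0]
    - [0, 0, 0]
    - [0, 0, 0]
  dp:
    - [0, 0, 0]
    - [0, 0, 0]
    - [0, 0, 0]
    - [0, 0, 0]
    - [0, 0, 0]
  jaw: [0.5, 0, -0.3, -0.6, -1]

```text
clock: 11.35
eef_pos: [588.9, -72.9, 213.8]
orientation: [-0.0, 0.706, -0.0, 0.708]
contact_force: [-1.1, 1.4, 7.3]
grip_width: 41.2
```

>>> jog_arm:
  delta_rot:
    - [0, 0, 0]
    - [0, 0, 0]
    - [0, 0, 0]
    - [0, 0, 0]
    - [0, 0, 0]
  dp:
    - [0, 0, 0]
    - [0, 0, 0]
    - [0, 0, 0]
    - [0, 0, 0]
    - [0, 0, 0]
  jaw: [-1, -1, -1, -1, -1]

```text
clock: 11.85
eef_pos: [588.9, -73.0, 213.8]
orientation: [-0.0, 0.706, -0.0, 0.708]
contact_force: [0.1, 1.5, 6.5]
grip_width: 41.1
```

```bash
python3 go.py 560 135.7 350 90
```

```text
t 11.85 pos [588.9 -73.  213.8] yaw 90.02 grip 41.1 F [0.1 1.5 6.5] tilt [-1.0e+00 -5.0e-04  3.7e-03] j6 -0.25
dp [-136.2  208.7  -28.9] rotx 0.0003
```

>>> jog_arm:
  delta_rot:
    - [0, 0, 0]
    - [0, 0, 0]
    - [0, 0, 0]
    - [0, 0, 0]
    - [0, 0, 0]
  dp:
    - [-15, 0, 0]
    - [-35, 0, 0]
    - [-35, 0, 0]
    - [-35, 0, 0]
    - [-16, 0, 0]
  jaw: [-1, -1, -1, -1, -1]

```text
clock: 12.35
eef_pos: [588.7, -73.1, 351.9]
orientation: [-0.001, 0.705, -0.0, 0.709]
contact_force: [0.3, -0.5, -1.2]
grip_width: 41.3
```

>>> jog_arm:
  delta_rot:
    - [0, 0, 0]
    - [0, 0, 0]
    - [0, 0, 0]
    - [0, 0, 0]
    - [0, 0, 0]
  dp:
    - [0, 20, -4]
    - [0, 40, -5]
    - [0, 40, -5]
    - [0, 40, -5]
    - [0, 40, -5]
  jaw: [-1, -1, -1, -1, -1]

```text
clock: 12.85
eef_pos: [563.4, 108.4, 348.3]
orientation: [0.0, 0.707, -0.0, 0.707]
contact_force: [-0.2, -0.5, -1.5]
grip_width: 41.2
```

>>> jog_arm:
  delta_rot:
    - [0, 0, 0]
    - [0, 0, 0]
    - [0, 0, 0]
    - [0, 0, 0]
  dp:
    - [0, 28, -4]
    - [0, 0, 0]
    - [0, 0, 0]
    - [0, 0, 0]
  jaw: [-1, -1, -1, -1]

```text
clock: 13.25
eef_pos: [560.0, 134.4, 347.9]
orientation: [0.0, 0.707, -0.0, 0.707]
contact_force: [-0.0, -0.8, -1.7]
grip_width: 40.8
```

```bash
python3 go.py 561.5 135.7 220 90;  python3 -c "
from h import *
d=grab('wrist','w5');print(proj(d,[[560,135.7,24],[560,135.7,232]]))"
```

```text
t 13.25 pos [560.  134.4 347.9] yaw 89.96 grip 40.8 F [-0.  -0.8 -1.7] tilt [-1.e+00 -4.e-04  4.e-04] j6 0.11
dp [127.9   1.3   1.5] rotx -0.0006
[[257.30354586 174.84714779]
 [259.74690357 315.77195799]]
```

View pics/w5.png

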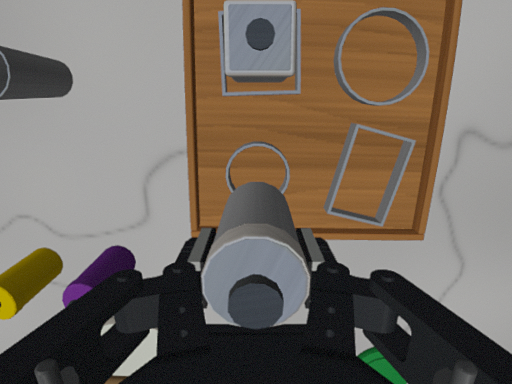

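The small tin is held straight and its holder shows at (258,173). The knob at (255,301) calls for about +3 mm in x and +1.3 mm in y.

>>> jog_arm:
  delta_rot:
    - [0, 0, 0]
    - [0, 0, 0]
    - [0, 0, 0]
    - [0, 0, 0]
    - [0, 0, 0]
  dp:
    - [20, 1.3, 3]
    - [35, 0, 0]
    - [35, 0, 0]
    - [25, 0, 0]
    - [10, 0, 0]
  jaw: [-1, -1, -1, -1, -1]

```text
clock: 13.8
eef_pos: [561.9, 135.1, 220.0]
orientation: [0.0, 0.709, -0.001, 0.706]
contact_force: [0.0, -0.8, -2.0]
grip_width: 41.2
```

>>> jog_arm:
  delta_rot:
    - [0, 0, 0]
    - [0, 0, 0]
    - [0, 0, 0]
  dp:
    - [2, 0, 0]
    - [0, 0, 0]
    - [0, 0, 0]
  jaw: [-1, -1, -1]

```text
clock: 14.1
eef_pos: [563.6, 136.2, 221.8]
orientation: [0.0, 0.706, -0.0, 0.708]
contact_force: [0.7, 0.0, -1.5]
grip_width: 41.3
```

```bash
python3 go.py 563 135.7 219.8 90
```

```text
t 14.1 pos [563.6 136.2 221.8] yaw 89.98 grip 41.3 F [ 0.7  0.  -1.5] tilt [-1.e+00  1.e-04  2.e-03] j6 0.11
dp [ 2.  -0.5 -0.6] rotx -0.0004
```

>>> jog_arm:
  delta_rot:
    - [0, 0, 0]
    - [0, 0, 0]
    - [0, 0, 0]
    - [0, 0, 0]
    - [0, 0, 0]
  dp:
    - [1, 0, 0]
    - [1, 0, 0]
    - [0, 0, 0]
    - [0, 0, 0]
    - [0, 0, 0]
  jaw: [-1, -1, -1, 0, 1]

```text
clock: 14.6
eef_pos: [563.0, 136.5, 218.8]
orientation: [-0.0, 0.707, 0.0, 0.707]
contact_force: [-0.2, 0.9, -0.3]
grip_width: 56.0
```

>>> jog_arm:
  delta_rot:
    - [0, 0, 0]
    - [0, 0, 0]
    - [0, 0, 0]
    - [0, 0, 0]
    - [0, 0, 0]
  dp:
    - [0, 0, 0]
    - [0, 0, 0]
    - [0, 0, 0]
    - [-20, 0, 0]
    - [-40, 0, 0]
  jaw: [1, 1, 1, 1, 1]

```text
clock: 15.1
eef_pos: [561.3, 136.2, 276.3]
orientation: [-0.0, 0.71, -0.0, 0.705]
contact_force: [1.2, -1.0, 1.0]
grip_width: 85.2
```

>>> jog_arm:
  delta_rot:
    - [0, 0, 0]
    - [0, 0, 0]
    - [0, 0, 0]
    - [0, 0, 0]
  dp:
    - [-40, 0, 0]
    - [-30, 0, 0]
    - [0, 0, 0]
    - [0, 0, 0]
  jaw: [1, 1, 1, 1]

```text
clock: 15.5
eef_pos: [563.0, 136.5, 349.2]
orientation: [0.0, 0.707, 0.0, 0.708]
contact_force: [0.1, -0.2, -0.3]
grip_width: 85.5
```

```bash
python3 go.py 587.2 -210.9 350 90;  python3 -c "
from h import *
d=grab('wrist','w6');print(proj(d,[[560,135.7,102],[563,135.7,102]]))
g=d['img'].max(2);cv2.imwrite('pics/w6c.png',cv2.resize(d['img'][110:270,170:340],None,fx=2,fy=2))"
```

```text
t 15.5 pos [563.  136.5 349.2] yaw 90.01 grip 85.5 F [ 0.1 -0.2 -0.3] tilt [-1.0e+00  2.0e-04  1.6e-03] j6 0.11
dp [  -0.8 -347.4   24.1] rotx 0.0001
[[254.90973806 194.04929701]
 [254.90962703 197.79633464]]
```

View pics/w6c.png

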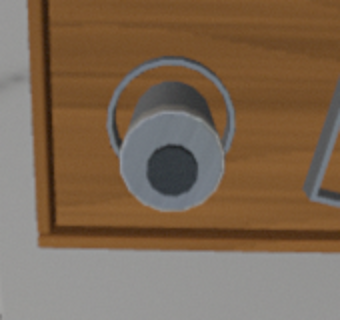

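The small tin is centred in its holder, with the knob at (256,194) against a predicted (255,194). Next is the large round tin.

>>> jog_arm:
  delta_rot:
    - [0, 0, 0]
    - [0, 0, 0]
    - [0, 0, 0]
    - [0, 0, 0]
    - [0, 0, 0]
  dp:
    - [0, -30, 3]
    - [0, -45, 3]
    - [0, -45, 3]
    - [0, -45, 3]
    - [0, -45, 3]
  jaw: [1, 1, 1, 1, 1]

```text
clock: 16.05
eef_pos: [577.2, -75.1, 346.6]
orientation: [0.0, 0.708, 0.001, 0.706]
contact_force: [1.1, 0.6, -0.1]
grip_width: 85.6
```

>>> jog_arm:
  delta_rot:
    - [0, 0, 0]
    - [0, 0, 0]
    - [0, 0, 0]
    - [0, 0, 0]
    - [0, 0, 0]
  dp:
    - [0, -45, 3]
    - [0, -45, 3]
    - [0, -40, 3]
    - [0, -7.4, 0]
    - [0, 0, 0]
  jaw: [1, 1, 1, 1, 1]

```text
clock: 16.55
eef_pos: [586.3, -212.2, 346.6]
orientation: [0.001, 0.708, -0.0, 0.706]
contact_force: [-0.2, 0.0, -0.7]
grip_width: 85.1
```

>>> jog_arm:
  delta_rot:
    - [0, 0, 0]
    - [0, 0, 0]
  dp:
    - [0, 0, 0]
    - [0, 0, 0]
  jaw: [1, 1]

```text
clock: 16.75
eef_pos: [586.8, -209.3, 348.1]
orientation: [-0.0, 0.708, 0.001, 0.707]
contact_force: [-0.7, -0.5, 0.5]
grip_width: 85.3
```

```bash
python3 go.py 587.2 -210.9 210 90;  python3 -c "
from h import *
d=grab('wrist','w7');p=proj(d,[[587.2,-210.9,96]])[0];print(p)
g=d['img'].max(2);yy,xx=np.mgrid[:384,:512];m=(np.hypot(xx-p[0],yy-p[1])<20)&(g<75);print(m.sum(),xx[m].mean(),yy[m].mean(), cast(d,(xx[m].mean(),yy[m].mean()),95))"
```

```text
t 16.75 pos [ 586.8 -209.3  348.1] yaw 90.12 grip 85.3 F [-0.7 -0.5  0.5] tilt [-1.      0.001  -0.0012] j6 -0.46
dp [138.1  -1.6   0.4] rotx 0.0021
[253.58812188 197.20785279]
490 251.72040816326532 196.88367346938776 [[ 587.25573121 -212.37257512]]
```

Both views agree: the tin is at (587,-212). I correct by -2.5 mm in y and descend.

>>> jog_arm:
  delta_rot:
    - [0, 0, 0]
    - [0, 0, 0]
    - [0, 0, 0]
    - [0, 0, 0]
    - [0, 0, 0]
  dp:
    - [0, -2.5, 1.5]
    - [40, 0, 0]
    - [40, 0, 0]
    - [40, 0, 0]
    - [18, 0, 0]
  jaw: [1, 1, 1, 1, 1]

```text
clock: 17.3
eef_pos: [587.2, -212.1, 207.1]
orientation: [0.0, 0.709, 0.001, 0.706]
contact_force: [0.5, 0.4, 0.8]
grip_width: 85.1
```

>>> jog_arm:
  delta_rot:
    - [0, 0, 0]
    - [0, 0, 0]
    - [0, 0, 0]
    - [0, 0, 0]
    - [0, 0, 0]
  dp:
    - [0, 0, 0]
    - [0, 0, 0]
    - [0, 0, 0]
    - [0, 0, 0]
    - [0, 0, 0]
  jaw: [1, 0.6, 0.3, 0, -1]

```text
clock: 17.8
eef_pos: [589.4, -213.8, 212.6]
orientation: [-0.001, 0.706, -0.0, 0.708]
contact_force: [0.1, 0.6, 5.6]
grip_width: 63.1
```

>>> jog_arm:
  delta_rot:
    - [0, 0, 0]
    - [0, 0, 0]
    - [0, 0, 0]
    - [0, 0, 0]
    - [0, 0, 0]
  dp:
    - [0, 0, 0]
    - [0, 0, 0]
    - [0, 0, 0]
    - [0, 0, 0]
    - [0, 0, 0]
  jaw: [-1, -1, -1, -1, -1]

```text
clock: 18.3
eef_pos: [589.4, -213.8, 212.6]
orientation: [-0.001, 0.706, -0.0, 0.708]
contact_force: [0.5, -0.7, 7.1]
grip_width: 63.3
```

```bash
python3 go.py 449 252.7 350 90
```

```text
t 18.3 pos [ 589.4 -213.8  212.6] yaw 90.02 grip 63.3 F [ 0.5 -0.7  7.1] tilt [-1.     -0.001   0.0034] j6 -0.47
dp [-137.4  466.5 -140.2] rotx 0.0004
```

>>> jog_arm:
  delta_rot:
    - [0, 0, 0]
    - [0, 0, 0]
    - [0, 0, 0]
    - [0, 0, 0]
    - [0, 0, 0]
  dp:
    - [-15, 0, 0]
    - [-35, 0, 0]
    - [-35, 0, 0]
    - [-35, 0, 0]
    - [-18, 0, 0]
  jaw: [-1, -1, -1, -1, -1]

```text
clock: 18.8
eef_pos: [588.7, -213.7, 352.8]
orientation: [-0.001, 0.706, -0.001, 0.708]
contact_force: [0.5, -0.7, -2.9]
grip_width: 63.2
```

>>> jog_arm:
  delta_rot:
    - [0, 0, 0]
    - [0, 0, 0]
    - [0, 0, 0]
    - [0, 0, 0]
    - [0, 0, 0]
  dp:
    - [0, 20, -6]
    - [0, 40, -12]
    - [0, 40, -12]
    - [0, 40, -12]
    - [0, 40, -12]
  jaw: [-1, -1, -1, -1, -1]

```text
clock: 19.3
eef_pos: [533.3, -32.2, 349.2]
orientation: [0.0, 0.707, -0.0, 0.707]
contact_force: [0.8, 0.9, -2.8]
grip_width: 63.3
```

>>> jog_arm:
  delta_rot:
    - [0, 0, 0]
    - [0, 0, 0]
    - [0, 0, 0]
    - [0, 0, 0]
    - [0, 0, 0]
  dp:
    - [0, 40, -12]
    - [0, 40, -12]
    - [0, 40, -12]
    - [0, 40, -12]
    - [0, 40, -12]
  jaw: [-1, -1, -1, -1, -1]

```text
clock: 19.8
eef_pos: [473.3, 167.8, 349.4]
orientation: [-0.0, 0.707, -0.0, 0.707]
contact_force: [0.4, 0.3, -3.7]
grip_width: 63.6
```

>>> jog_arm:
  delta_rot:
    - [0, 0, 0]
    - [0, 0, 0]
    - [0, 0, 0]
    - [0, 0, 0]
    - [0, 0, 0]
  dp:
    - [0, 40, -12]
    - [0, 31, -9]
    - [0, 15, -5]
    - [0, 0, 0]
    - [0, 0, 0]
  jaw: [-1, -1, -1, -1, -1]

```text
clock: 20.3
eef_pos: [448.1, 252.4, 349.0]
orientation: [-0.001, 0.707, 0.0, 0.707]
contact_force: [0.2, 0.3, -2.2]
grip_width: 63.0
```

>>> jog_arm:
  delta_rot:
    - [0, 0, 0]
    - [0, 0, 0]
  dp:
    - [0, 0, 0]
    - [0, 0, 0]
  jaw: [-1, -1]

```text
clock: 20.5
eef_pos: [448.7, 251.5, 348.8]
orientation: [0.0, 0.707, -0.001, 0.707]
contact_force: [0.1, 0.3, -3.2]
grip_width: 63.3
```

```bash
python3 go.py 450 252.7 220 90;  python3 -c "
from h import *
d=grab('wrist','w8');print(proj(d,[[446.7,252.7,24],[446.7,252.7,232]]))"
```

```text
t 20.5 pos [448.7 251.5 348.8] yaw 89.91 grip 63.3 F [ 0.1  0.3 -3.2] tilt [-1.e+00 -3.e-04 -0.e+00] j6 0.37
dp [128.8   1.2   1.3] rotx -0.0015
[[257.19050823 172.85784152]
 [259.43759222 309.45627724]]
```

View pics/w8.png

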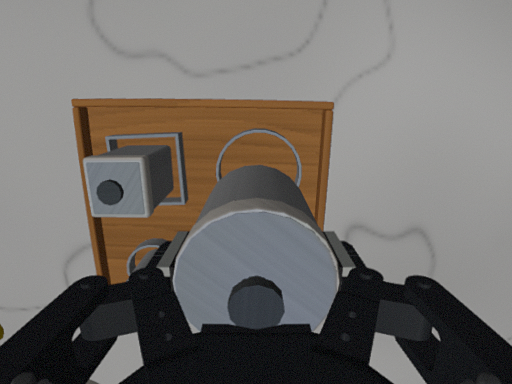

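The large tin is held straight. Its knob at (255,302) against (259,309) for a centred tin gives a small correction of +2 mm in x and +1.2 mm in y.

>>> jog_arm:
  delta_rot:
    - [0, 0, 0]
    - [0, 0, 0]
    - [0, 0, 0]
    - [0, 0, 0]
    - [0, 0, 0]
  dp:
    - [20, 1.2, 1.7]
    - [35, 0, 0]
    - [35, 0, 0]
    - [25, 0, 0]
    - [10, 0, 0]
  jaw: [-1, -1, -1, -1, -1]

```text
clock: 21.05
eef_pos: [449.2, 252.6, 221.3]
orientation: [-0.0, 0.709, -0.001, 0.706]
contact_force: [0.1, 0.4, -3.2]
grip_width: 63.5
```

>>> jog_arm:
  delta_rot:
    - [0, 0, 0]
    - [0, 0, 0]
    - [0, 0, 0]
  dp:
    - [2, 0, 0]
    - [0, 0, 0]
    - [0, 0, 0]
  jaw: [-1, -1, -1]

```text
clock: 21.35
eef_pos: [451.0, 253.9, 223.1]
orientation: [0.0, 0.706, 0.0, 0.708]
contact_force: [0.3, 0.9, -3.0]
grip_width: 63.3
```

```bash
python3 go.py 450 252.7 218.6 90
```

```text
t 21.35 pos [451.  253.9 223.1] yaw 90.0 grip 63.3 F [ 0.3  0.9 -3. ] tilt [-1.      0.001   0.0024] j6 0.37
dp [ 4.5 -1.2 -1. ] rotx -0.0
```

Lower 4 mm, release, rise.

>>> jog_arm:
  delta_rot:
    - [0, 0, 0]
    - [0, 0, 0]
    - [0, 0, 0]
    - [0, 0, 0]
    - [0, 0, 0]
  dp:
    - [2, 0, 0]
    - [2, 0, 0]
    - [0, 0, 0]
    - [0, 0, 0]
    - [0, 0, 0]
  jaw: [-1, -1, -1, 0.6, 1]

```text
clock: 21.85
eef_pos: [450.2, 253.8, 218.0]
orientation: [0.0, 0.707, 0.0, 0.707]
contact_force: [0.0, 0.2, 0.5]
grip_width: 80.5
```

>>> jog_arm:
  delta_rot:
    - [0, 0, 0]
    - [0, 0, 0]
    - [0, 0, 0]
    - [0, 0, 0]
    - [0, 0, 0]
  dp:
    - [0, 0, 0]
    - [0, 0, 0]
    - [0, 0, 0]
    - [-20, 0, 0]
    - [-40, 0, 0]
  jaw: [1, 1, 1, 1, 1]

```text
clock: 22.35
eef_pos: [448.6, 253.1, 275.7]
orientation: [-0.001, 0.709, -0.001, 0.705]
contact_force: [0.6, -0.3, -0.1]
grip_width: 85.5
```

>>> jog_arm:
  delta_rot:
    - [0, 0, 0]
    - [0, 0, 0]
    - [0, 0, 0]
    - [0, 0, 0]
  dp:
    - [-40, 0, 0]
    - [-32, 0, 0]
    - [0, 0, 0]
    - [0, 0, 0]
  jaw: [1, 1, 1, 1]

```text
clock: 22.75
eef_pos: [450.2, 253.8, 350.2]
orientation: [0.0, 0.707, 0.0, 0.708]
contact_force: [-0.9, 0.5, -0.7]
grip_width: 85.4
```

```bash
python3 go.py 603.6 -330.5 350 71.02;  python3 -c "
from h import *
d=grab('wrist','w9');p=proj(d,[[446.7,252.7,102]])[0]
g=d['img'].max(2);yy,xx=np.mgrid[:384,:512];m=(np.hypot(xx-p[0],yy-p[1])<20)&(g<75);print(p,m.sum(), cast(d,(xx[m].mean(),yy[m].mean()),101))"
```

```text
t 22.75 pos [450.2 253.8 350.2] yaw 90.01 grip 85.4 F [-0.9  0.5 -0.7] tilt [-1.0e+00  6.0e-04  1.6e-03] j6 0.37
dp [ 2.000e-01 -5.843e+02  1.533e+02] rotx 0.3314
[254.38382317 193.08051342] 487 [[448.14497136 253.8843945 ]]
```

The large tin's knob is at (448,254), within 2 mm of its holder centre. Now the oblong tin.

>>> jog_arm:
  delta_rot:
    - [0, 0, 0]
    - [0, 0, 0]
    - [0, 0, 0]
    - [0, 0, 0]
    - [0, 0, 0]
  dp:
    - [0, -30, 8]
    - [0, -45, 12]
    - [0, -45, 12]
    - [0, -45, 12]
    - [0, -45, 12]
  jaw: [1, 1, 1, 1, 1]

```text
clock: 23.3
eef_pos: [505.6, 42.0, 347.8]
orientation: [-0.0, 0.708, 0.0, 0.706]
contact_force: [0.7, 0.6, -0.1]
grip_width: 85.4
```

>>> jog_arm:
  delta_rot:
    - [0, 0, 0]
    - [0, 0, 0]
    - [0, 0, 0]
    - [0, 0, 0]
    - [0, 0, 0]
  dp:
    - [0, -45, 12]
    - [0, -45, 12]
    - [0, -45, 12]
    - [0, -45, 12]
    - [0, -45, 12]
  jaw: [1, 1, 1, 1, 1]

```text
clock: 23.8
eef_pos: [565.7, -183.0, 347.4]
orientation: [0.001, 0.708, 0.001, 0.706]
contact_force: [0.8, -0.6, 0.0]
grip_width: 85.1
```

>>> jog_arm:
  delta_rot:
    - [0, 0, 0]
    - [0, 0, 0]
    - [0, 0, 0]
    - [0, 0, 0]
    - [0, 0, 0]
  dp:
    - [0, -45, 12]
    - [0, -45, 12]
    - [0, -40, 8]
    - [0, -19.3, 5.3]
    - [0, 0, 0]
  jaw: [1, 1, 1, 1, 1]

```text
clock: 24.3
eef_pos: [603.0, -333.4, 346.5]
orientation: [0.002, 0.708, -0.001, 0.706]
contact_force: [0.8, 0.3, 0.3]
grip_width: 85.0
```

>>> jog_arm:
  delta_rot:
    - [0.11, 0, 0]
    - [0.11, 0, 0]
    - [0.1114, 0, 0]
    - [0, 0, 0]
    - [0, 0, 0]
  dp:
    - [0, 0, 0]
    - [0, 0, 0]
    - [0, 0, 0]
    - [0, 0, 0]
    - [0, 0, 0]
  jaw: [1, 1, 1, 1, 1]

```text
clock: 24.8
eef_pos: [603.3, -329.4, 348.6]
orientation: [0.116, 0.698, -0.115, 0.697]
contact_force: [0.7, 0.8, -0.5]
grip_width: 85.4
```

```bash
python3 go.py 603.6 -330.5 210 71.02;  python3 -c "
from h import *
d=grab('wrist','w10');p=proj(d,[[603.6,-330,96]])[0]
g=d['img'].max(2);yy,xx=np.mgrid[:384,:512];m=(np.hypot(xx-p[0],yy-p[1])<20)&(g<75);print(p,m.sum(), xx[m].mean(),yy[m].mean(),cast(d,(xx[m].mean(),yy[m].mean()),95))"
```

```text
t 24.8 pos [ 603.3 -329.4  348.6] yaw 71.21 grip 85.4 F [ 0.7  0.8 -0.5] tilt [-1.e+00  8.e-04 -2.e-03] j6 -0.28
dp [138.6  -0.9   0.6] rotx 0.0033
[254.77255348 197.33321994] 496 253.15524193548387 197.11290322580646 [[ 603.3191721  -331.25150202]]
```

View pics/w10.png

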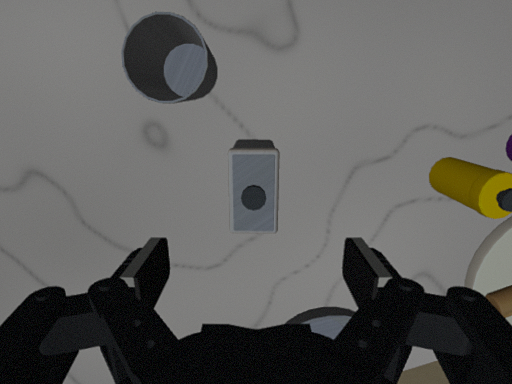

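The oblong tin is aligned with the jaws, with its knob at (253,197), i.e. world (603,-331). Descend and grip.

>>> jog_arm:
  delta_rot:
    - [0, 0, 0]
    - [0, 0, 0]
    - [0, 0, 0]
    - [0, 0, 0]
    - [0, 0, 0]
  dp:
    - [0, -1.5, 0]
    - [40, 0, 0]
    - [40, 0, 0]
    - [40, 0, 0]
    - [18, 0, 0]
  jaw: [1, 1, 1, 1, 1]

```text
clock: 25.35
eef_pos: [601.4, -330.9, 207.3]
orientation: [0.117, 0.699, -0.115, 0.696]
contact_force: [-0.2, 1.1, -0.3]
grip_width: 85.7
```

>>> jog_arm:
  delta_rot:
    - [0, 0, 0]
    - [0, 0, 0]
    - [0, 0, 0]
    - [0, 0, 0]
    - [0, 0, 0]
  dp:
    - [0, 0, 0]
    - [0, 0, 0]
    - [0, 0, 0]
    - [0, 0, 0]
    - [0, 0, 0]
  jaw: [1, 0, -0.3, -0.6, -1]

```text
clock: 25.85
eef_pos: [603.7, -332.4, 213.7]
orientation: [0.116, 0.696, -0.117, 0.699]
contact_force: [0.0, 0.9, 3.8]
grip_width: 39.7
```

>>> jog_arm:
  delta_rot:
    - [0, 0, 0]
    - [0, 0, 0]
    - [0, 0, 0]
    - [0, 0, 0]
    - [0, 0, 0]
  dp:
    - [0, 0, 0]
    - [0, 0, 0]
    - [0, 0, 0]
    - [0, 0, 0]
    - [0, 0, 0]
  jaw: [-1, -1, -1, -1, -1]

```text
clock: 26.35
eef_pos: [603.7, -332.4, 213.7]
orientation: [0.116, 0.696, -0.117, 0.699]
contact_force: [-0.9, 0.9, 5.6]
grip_width: 39.6
```

>>> jog_arm:
  delta_rot:
    - [0, 0, 0]
    - [0, 0, 0]
    - [0, 0, 0]
    - [0, 0, 0]
    - [0, 0, 0]
  dp:
    - [-15, 0, 0]
    - [-35, 0, 0]
    - [-35, 0, 0]
    - [-35, 0, 0]
    - [-18, 0, 0]
  jaw: [-1, -1, -1, -1, -1]

```text
clock: 26.85
eef_pos: [603.3, -332.2, 354.2]
orientation: [0.116, 0.696, -0.117, 0.699]
contact_force: [-0.4, 0.0, -2.1]
grip_width: 39.6
```

>>> jog_arm:
  delta_rot:
    - [-0.03, 0, 0]
    - [-0.03, 0, 0]
    - [-0.02, 0, 0]
    - [0, 0, 0]
    - [0, 0, 0]
  dp:
    - [0, 0, 0]
    - [0, 0, 0]
    - [0, 0, 0]
    - [0, 0, 0]
    - [0, 0, 0]
  jaw: [-1, -1, -1, -1, -1]

```text
clock: 27.35
eef_pos: [602.7, -331.8, 348.2]
orientation: [0.089, 0.702, -0.088, 0.701]
contact_force: [0.4, -0.6, -3.0]
grip_width: 40.0
```

```bash
python3 go.py 565 250.5 350 75.6
```

```text
t 27.35 pos [ 602.7 -331.8  348.2] yaw 75.6 grip 40.0 F [ 0.4 -0.6 -3. ] tilt [-1.0e+00  8.0e-04 -2.3e-03] j6 -0.36
dp [  -1.8  554.7 -181.3] rotx 0.0001
```

>>> jog_arm:
  delta_rot:
    - [0, 0, 0]
    - [0, 0, 0]
    - [0, 0, 0]
    - [0, 0, 0]
    - [0, 0, 0]
  dp:
    - [-2, 20, -6.3]
    - [0, 40, -13]
    - [0, 40, -13]
    - [0, 40, -13]
    - [0, 40, -13]
  jaw: [-1, -1, -1, -1, -1]

```text
clock: 27.85
eef_pos: [590.8, -141.7, 351.2]
orientation: [0.089, 0.702, -0.089, 0.701]
contact_force: [0.7, 0.4, -1.5]
grip_width: 40.0
```

>>> jog_arm:
  delta_rot:
    - [0, 0, 0]
    - [0, 0, 0]
    - [0, 0, 0]
    - [0, 0, 0]
    - [0, 0, 0]
  dp:
    - [0, 40, -13]
    - [0, 40, -13]
    - [0, 40, -13]
    - [0, 40, -13]
    - [0, 40, -13]
  jaw: [-1, -1, -1, -1, -1]

```text
clock: 28.35
eef_pos: [577.6, 68.4, 351.3]
orientation: [0.089, 0.702, -0.089, 0.701]
contact_force: [-0.6, 0.6, -2.4]
grip_width: 39.7
```

>>> jog_arm:
  delta_rot:
    - [0, 0, 0]
    - [0, 0, 0]
    - [0, 0, 0]
    - [0, 0, 0]
    - [0, 0, 0]
  dp:
    - [0, 40, -13]
    - [0, 40, -13]
    - [0, 40, -13]
    - [0, 35, -12]
    - [0, 19.7, -7]
  jaw: [-1, -1, -1, -1, -1]

```text
clock: 28.85
eef_pos: [564.5, 253.2, 351.2]
orientation: [0.088, 0.702, -0.087, 0.701]
contact_force: [0.4, -0.4, -2.5]
grip_width: 39.7
```

>>> jog_arm:
  delta_rot:
    - [0, 0, 0]
    - [0, 0, 0]
    - [0, 0, 0]
    - [0, 0, 0]
  dp:
    - [0, 0, 0]
    - [0, 0, 0]
    - [0, 0, 0]
    - [0, 0, 0]
  jaw: [-1, -1, -1, -1]

```text
clock: 29.25
eef_pos: [565.5, 249.2, 351.6]
orientation: [0.089, 0.702, -0.089, 0.701]
contact_force: [-0.9, 0.3, -2.7]
grip_width: 39.5
```

```bash
python3 go.py 565 250.5 220 75.6;  python3 -c "
from h import *
d=grab('wrist','w11');print(proj(d,[[562.4,250.5,24],[562.4,250.5,232]]))"
```

```text
t 29.25 pos [565.5 249.2 351.6] yaw 75.51 grip 39.5 F [-0.9  0.3 -2.7] tilt [-1.e+00 -4.e-04 -2.e-04] j6 0.55
dp [131.6   1.1  -0.8] rotx -0.0016
[[256.29810703 170.95752364]
 [257.0261209  301.04508641]]
```

View pics/w11.png

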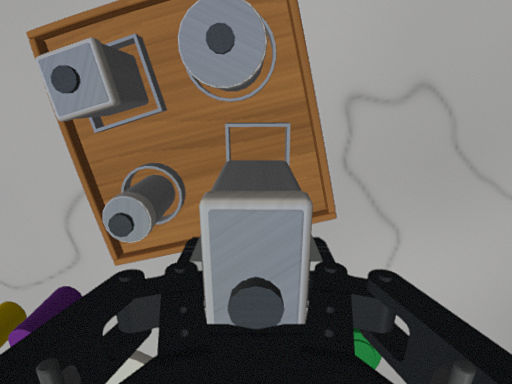

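The oblong tin is held straight and parallel to its holder, whose sides are at columns 226 and 290. The knob is at (255,303) against a predicted (257,301). Lower it.

>>> jog_arm:
  delta_rot:
    - [0, 0, 0]
    - [0, 0, 0]
    - [0, 0, 0]
    - [0, 0, 0]
    - [0, 0, 0]
  dp:
    - [20, 0.8, 0]
    - [35, 0, 0]
    - [35, 0, 0]
    - [25, 0, 0]
    - [13, 0, 0]
  jaw: [-1, -1, -1, -1, -1]

```text
clock: 29.8
eef_pos: [564.7, 250.0, 221.2]
orientation: [0.088, 0.703, -0.09, 0.7]
contact_force: [-0.4, -0.1, -2.4]
grip_width: 39.5
```

>>> jog_arm:
  delta_rot:
    - [0, 0, 0]
    - [0, 0, 0]
    - [0, 0, 0]
  dp:
    - [1, 0, 0]
    - [0, 0, 0]
    - [0, 0, 0]
  jaw: [-1, -1, -1]

```text
clock: 30.1
eef_pos: [566.4, 251.2, 224.3]
orientation: [0.089, 0.701, -0.088, 0.702]
contact_force: [0.6, 0.4, -2.2]
grip_width: 39.3
```

```bash
python3 go.py 565 250.5 219.7 75.6
```

```text
t 30.1 pos [566.4 251.2 224.3] yaw 75.59 grip 39.3 F [ 0.6  0.4 -2.2] tilt [-1.      0.0014  0.0024] j6 0.55
dp [ 4.6 -1.1 -1.1] rotx -0.0002
```

>>> jog_arm:
  delta_rot:
    - [0, 0, 0]
    - [0, 0, 0]
    - [0, 0, 0]
    - [0, 0, 0]
    - [0, 0, 0]
  dp:
    - [2, 0, -1]
    - [2, 0, 0]
    - [0.5, 0, 0]
    - [0, 0, 0]
    - [0, 0, 0]
  jaw: [-1, -1, -1, -1, 0.2]

```text
clock: 30.6
eef_pos: [564.8, 251.6, 219.2]
orientation: [0.089, 0.701, -0.088, 0.702]
contact_force: [0.1, 0.7, -0.3]
grip_width: 51.4
```

>>> jog_arm:
  delta_rot:
    - [0, 0, 0]
    - [0, 0, 0]
    - [0, 0, 0]
    - [0, 0, 0]
    - [0, 0, 0]
  dp:
    - [0, 0, 0]
    - [0, 0, 0]
    - [0, 0, 0]
    - [0, 0, 0]
    - [-30, 0, 0]
  jaw: [1, 1, 1, 1, 1]

```text
clock: 31.1
eef_pos: [562.6, 250.7, 244.6]
orientation: [0.087, 0.704, -0.09, 0.699]
contact_force: [-0.3, -0.7, 0.1]
grip_width: 85.5
```

>>> jog_arm:
  delta_rot:
    - [0, 0, 0]
    - [0, 0, 0]
    - [0, 0, 0]
    - [0, 0, 0]
    - [0, 0, 0]
  dp:
    - [-40, 0, 0]
    - [-40, 0, 0]
    - [-20, 0, 0]
    - [0, 0, 0]
    - [0, 0, 0]
  jaw: [1, 1, 1, 1, 1]

```text
clock: 31.6
eef_pos: [564.4, 251.4, 348.1]
orientation: [0.089, 0.701, -0.089, 0.702]
contact_force: [0.4, -0.0, 0.2]
grip_width: 85.5
```

>>> jog_arm:
  delta_rot:
    - [0, 0, 0]
    - [0, 0, 0]
    - [0, 0, 0]
    - [0, 0, 0]
    - [0, 0, 0]
  dp:
    - [0, -40, 0]
    - [0, -45, 0]
    - [0, -45, 0]
    - [0, -45, 0]
    - [0, -45, 0]
  jaw: [1, 1, 1, 1, 1]

```text
clock: 32.1
eef_pos: [508.4, 36.9, 346.2]
orientation: [0.088, 0.703, -0.089, 0.7]
contact_force: [0.9, -0.4, 0.0]
grip_width: 85.8
```

>>> jog_arm:
  delta_rot:
    - [0, 0, 0]
    - [0, 0, 0]
    - [0, 0, 0]
    - [0, 0, 0]
    - [0, 0, 0]
  dp:
    - [0, -45, 0]
    - [0, -45, 0]
    - [0, -45, 0]
    - [0, -45, 0]
    - [0, 0, 0]
  jaw: [1, 1, 1, 1, 1]

```text
clock: 32.6
eef_pos: [463.5, -140.1, 346.5]
orientation: [0.091, 0.702, -0.092, 0.7]
contact_force: [-0.8, 0.7, 0.2]
grip_width: 85.2
```

>>> jog_arm:
  delta_rot:
    - [0, 0, 0]
    - [0, 0, 0]
    - [0, 0, 0]
    - [0, 0, 0]
    - [0, 0, 0]
  dp:
    - [0, 0, 0]
    - [0, 0, 0]
    - [0, 0, 0]
    - [0, 0, 0]
    - [0, 0, 0]
  jaw: [1, 1, 1, 1, 1]

```text
clock: 33.1
eef_pos: [465.3, -135.1, 348.1]
orientation: [0.088, 0.702, -0.088, 0.702]
contact_force: [-0.2, -0.1, -0.0]
grip_width: 85.4
```

```bash
python3 go.py; python3 - <<'E'
from h import *
d=grab('top'); g=d['img'].max(2); yy,xx=np.mgrid[:384,:512]
for n,t in dict(oblong=(562.4,250.5),small=(560,135.7),large=(446.7,252.7),square=(443.9,137.5)).items():
    p=proj(d,[[*t,101]])[0]; m=(np.hypot(xx-p[0],yy-p[1])<7)&(g<65)
    print(n,m.sum(),cast(d,(xx[m].mean(),yy[m].mean()),100),t)
s=grab('side')
a=cv2.resize(d['img'][120:290,80:420],(680,340)); b=cv2.resize(s['img'][80:384,0:512],(430,255))
cv2.imwrite('pics/end.png',np.vstack([a,cv2.copyMakeBorder(b,0,0,0,250,cv2.BORDER_CONSTANT)]))
E
```

```text
t 33.1 pos [ 465.3 -135.1  348.1] yaw 75.71 grip 85.4 F [-0.2 -0.1 -0. ] tilt [-1.e+00  1.e-04 -1.e-04] j6 -0.19
oblong 53 [[564.06910549 252.08213108]] (562.4, 250.5)
small 53 [[561.46001193 136.29946386]] (560, 135.7)
large 52 [[448.97691287 254.34347239]] (446.7, 252.7)
square 53 [[444.63885199 137.15908673]] (443.9, 137.5)
```

View pics/end.png

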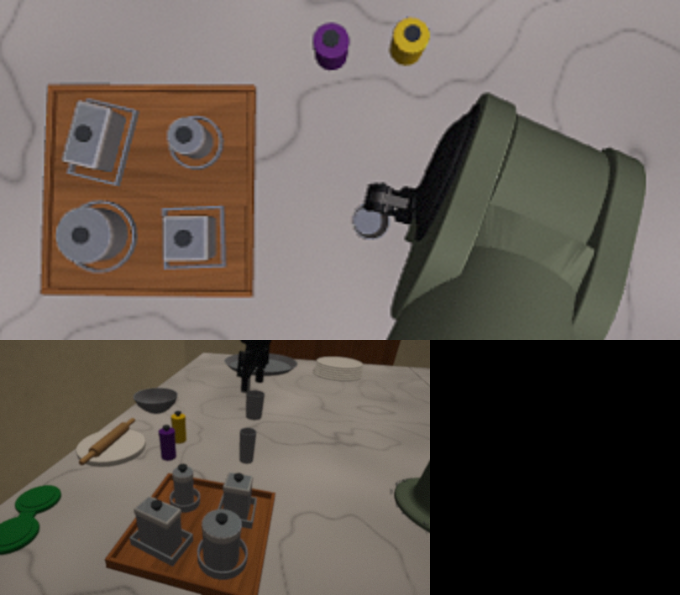

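The final pictures show all four tins upright in their own holders, both tumblers standing, and the look-alikes where they were. The robot touches nothing, so I hand in.

```bash
python3 -c "
from workcell import ctrl
print(ctrl.finish_job())"
```

```text
the job is handed in; nothing more can be done
None
```

All four tins are back in the caddy, each upright in its own holder, and the job is handed in at about 33 s of the 120 s allowed. I gripped each tin by its body in the order square, small round, large round, oblong, and set each one down with the tool vertical.

- **Fit:** In the last top view every knob was within 3 mm of its holder centre, against about 9 mm of clearance. The large round tin was furthest off, by about 2.8 mm.
- **Untouched items:** The last side view showed both tumblers standing and the purple and yellow look-alikes undisturbed. I checked these by eye and did not re-measure their positions. In the last top view the arm hid the large tumbler and part of the small one.
- **Forces:** The highest external force I read was about 8 N, while the jaws were closing. It read near zero at the end, with the gripper clear of everything.

No check failed. The arm overshot by a few millimetres on moves, and the tins sat up to about 4 mm off in the grip. I corrected both from the wrist camera before each placing.

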